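# Put the dry board away in the leaning rack

## Task

The wooden paddle board has dried: lift it out of the wire drainer and slide it, handle up, into the empty slot of the leaning wooden rack until its bottom edge rests fully home on the slot's floor, then let go. Guide it in by hand instead of dropping it, and leave the small board in the rack and the cup, garlic and bottle where they are.

Things in the scene. Friction and masses are not known exactly. Their poses are not given: they have to be found in the camera images.
- board_grip (a point): point on the handle of the loose light-wood paddle board (12 mm thick slab, 0.16 kg, faces alike), mid-thickness, 143 mm above the bottom edge. x: thickness, y: width, z: from bottom edge to handle. Handle 42 mm wide, from 124 to 181 mm above the bottom edge; a 14 mm hanging hole is centred at 165 mm. Starts upright in the drainer.
- board_foot (a point): centre of the paddle board's bottom edge, same axes. Above it the blade, 110 mm wide (y) and 124 mm tall (z), then the handle; 181 mm tall in all.
- drainer_floor (a point): white tray 130 x 150 mm with upright steel wire hoops, fixed. This point is mid-tray, 6 mm above the table, z up; the board's bottom edge stands there, between two rows of hoops with a 15 mm gap across its thickness (x); the hoops reach 60 mm above this point; nothing confines the board along y.
- slot_floor (a point): centre of the floor of the EMPTY slot of the fixed wooden rack, 34 mm above the table. The slot leans 30 degrees: z points out of it, up and sideways, to the right as the robot sees it; x across it (gap 14.5 mm, flared mouth), y level along it (116 mm between closed ends); 40 mm deep, lips end 43 mm out. A seated board has its foot here and its axes parallel to these (either face).
- small_board_mid (a point): centre of the loose dark-wood small board, 12 x 110 x 75 mm (x, y, z), which leans in the rack's other slot: equal to the empty one, floors 65 mm apart horizontally, either one. Rack base about 140 x 142 mm. Leave it there.
- garlic_mid (a point): garlic bulb, about 56 mm across and 56 mm high, loose, standing upright; this point is its centre half-way up. A bystander: leave it.
- cup_mid (a point): small white faceted cup, 66 mm wide, 63 mm high, loose, standing upright; this point is its centre half-way up. A bystander: leave it.
- amber_bottle_mid (a point): small brown glass bottle with a black cap, 41 mm wide, 119 mm high, loose, standing upright; this point is its centre half-way up. A bystander: leave it.
Not all that is in view belongs to the job. Of the things shaped like the part that bears board_grip, the wooden one is meant.

How it is judged:
By the outcome, as a careful person would: the job done as asked, in the order asked, and still so for the second after the job is handed in, with the robot touching nothing.
It also fails if it takes over 43 s, if anything falls off the work surface, if the arm or the gripper's body presses on something with over 40 N, if the wrist force passes 120 N, or if a joint passes its speed limit or range.

## Robot

A 7-joint arm with a two-finger parallel gripper is mounted at the origin on the work surface; the furniture and walls round the work are solid. World frame = base frame: x ahead of the robot, y to its left, z up, the work surface at z = 0. Lengths are in m, angles in rad, forces in N, time in s.
With the tool pointing down it reaches from about 0.425 to 1.025 m from the base axis. Payload 9.4 kg.
Tool frame: the origin (TCP) lies midway between the tips of the shut fingers; the grasp point (between the pads) lies 19 mm behind it (manip.tcp_to_grasp is the x of the grasp point in the tool frame, in m); x points along the fingers, z is the direction in which the jaws open and shut, and the axes are right-handed (so a half turn about x gives the same grasp; the last joint's range is limited). The gripper opens to 85 mm and grips with 20 to 120 N. Pads are 22 mm wide; open, the fingers measure 114 mm over their backs; the gripper's body (76 mm by 85 mm) begins 54 mm behind the grasp point. The pads swing forward as they close: fully open they stand 13 mm farther back than shut.
Start: joints at [-1.182, 0.599, -0.003, 1.599, 0.002, 0.943, -0.08], TCP at [0.326, 0.648, 0.231] pointing down, gripper open.
Joint ranges: [-2.57, 2.57], [-0.35, 1.97], [-1.29, 1.29], [0.11, 2.56], [-1.05, 4.19], [0.11, 1.86], [-2.63, 2.63]. Speed limits (rad/s): [2.22, 2.22, 3.01, 3.01, 3.14, 3.14, 3.14].

## Interface

Orientations are given as a unit quaternion [w, x, y, z].
In Python, from station import manip gives the robot as it stands. The module is installed in compiled form; this text tells all that it offers.
- The arm moves only by the shell command python3 -m jog 'ROWS' [FORCE]. ROWS is JSON, one flat list of numbers, 7 for each row, row after row: the turn, a rotation vector about the tool's x, y, z scaled (see below), then the shift along the tool's x, y, z scaled (see below), then the closure, from 0 (fully open) to 1 (shut). A call has 1 to 12 rows; each row is the pose to reach, as a shift and turn from the pose measured when the call began, along the tool's axes at that moment, turning the shorter way round; what a row does not reach only later rows make up. The controller multiplies each number of a shift by 10 cm and each number of a turn by 2 pi rad. A row lasts 1/8 s, in which the tool goes at most 62.5 mm and 10.7 degrees, less where a joint would pass 70% of its speed; a pose out of reach is approached as far as the arm can. A call with a number of a shift or a turn outside -1 to 1 is refused whole. A call with a gripper value outside its range is refused whole. The fingers move at their own pace and stop on an object; FORCE is the grip in N (left out, the last holds). Time passes only in rows, so rows that repeat a pose let the fingers close. It gives the time, the measured TCP pose, the force and the opening at its end, in the units of the state.
- manip.state(): the state, without advancing time (a new reading comes with each control period).
- manip.snapshot(name): name is "scene" or "side" or "wrist"; returns a dict with "frame" (480x640x3 uint8, blue, green, red), "depth" (480x640 float32, m along the optical axis (not along the pixel's ray), 0 where there is no reading), "vfov" (degrees; the focal length in pixels is half the picture's height over the tangent of half this angle, whatever the lens; pixels are square), "cx", "cy" (the principal point, pixels), "view" (4x4, takes a point from world to camera coordinates). Camera axes: x right, y up, looking along -z (the intrinsics and any distortion apply to the point x, -y, -z); pixel columns grow to the right and rows downward; lengths in m; the calibration is good to about 2 mm. A picture is of the moment at which its call begins.
- manip.close_job(): hands the job in, once; it reports no verdict.
The state is a dict: "t": time; "joint_positions": joint angles; "joint_vel": joint speeds; "joint_efforts": joint torques, N m; "tcp_pos": TCP position; "orientation": TCP orientation; "wrist_force": force on the tool from outside, world axes, zero at the start; "moment": the same for the moment, N m; "width": opening from 0.0 (shut) to 1.0 (fully open).
Only numpy, scipy, OpenCV 4.12 (cv2) and the standard library are available. Lean on these libraries where they do the work, as an engineer would, in place of code of your own. Each camera call takes 0.05 s, during which the arm holds its last target.

## Working session

There is one attempt and no reset: what is moved stays moved. The work goes in short steps, Python scripts to look and compute and a shell command to move; the robot and the scene stay as the last step left them, time stands still between calls to the robot, and variables do not carry over. Pictures are saved under pics/ and viewed, and the job is handed in when it is done.

```bash
mkdir -p pics
python3 - <<'E'
from station import manip
import cv2,pickle
print(manip.state(), manip.tcp_to_grasp)
for n in("scene","side","wrist"):
    s=manip.snapshot(n); cv2.imwrite(f"pics/{n}0.png",s["frame"]); pickle.dump(s,open(f"{n}0.pkl","wb"))
    print(n,s["vfov"],s["cx"],s["cy"],s["view"].tolist() if hasattr(s["view"],"tolist") else s["view"],[k for k in s])
E
```

```text
{'t': 0.0, 'joint_positions': array([-1.1817058 ,  0.60014904, -0.00254821,  1.60013802,  0.00177872,
        0.94289897, -0.07977798]), 'joint_vel': array([-0.00062539, -0.00105081, -0.00087923, -0.00081118,  0.00064608,
       -0.00064444,  0.00092696]), 'joint_efforts': array([ 9.60066682e-04, -7.76462746e+01,  1.56538781e+00, -2.58015257e+01,
        1.23944905e-02,  8.73900193e-03, -3.83535303e-05]), 'tcp_pos': array([0.32541138, 0.6473322 , 0.23039669]), 'orientation': array([ 0.60143128, -0.37145701,  0.60233941,  0.37079284]), 'wrist_force': array([ 0.2294004 ,  0.00193334, -0.65304143]), 'moment': array([-0.01399705,  0.04825333,  0.02787874]), 'width': 1.0019289013829387} -0.0187
scene 54.56125486196238 320.77781418269586 235.49321642404502 [[-0.6405847719135341, -0.7678315357522022, 0.009267291778106083, 0.25088278398053143], [0.41801084531435573, -0.3385626664306954, 0.842995998862934, -0.28209074997992933], [-0.6441413534249013, 0.5438842281255752, 0.5378399977727426, -0.8642976917194697], [0.0, 0.0, 0.0, 1.0]] ['frame', 'depth', 'vfov', 'cx', 'cy', 'view']
side 42.75193168952386 315.9747316094295 241.99428990509006 [[0.918339321674866, -0.3956895591063128, 0.009091923888758286, -0.3497049380353757], [0.23611076630699473, 0.5661266881795799, 0.7897798927326172, -0.1873200706254041], [-0.31765483830672386, -0.7231392298479404, 0.6133229638251421, -1.2585656286024374], [0.0, 0.0, 0.0, 1.0]] ['frame', 'depth', 'vfov', 'cx', 'cy', 'view']
wrist 70.78181395250485 319.2589520192825 237.8380344741391 [[0.4499608990937798, 0.8930476293402329, -0.0010587806718499438, -0.723290198800276], [-0.8568757417413585, 0.4314011265776833, -0.2822357723654213, 0.034978765477187417], [-0.25159322825131386, 0.1279023053635049, 0.9593444885862359, -0.3788059851359448], [0.0, 0.0, 0.0, 1.0]] ['frame', 'depth', 'vfov', 'cx', 'cy', 'view']
```

View pics/scene0.png

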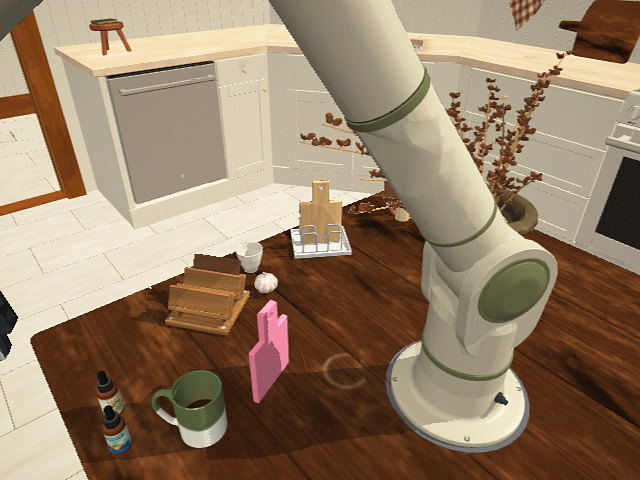

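View pics/side0.png

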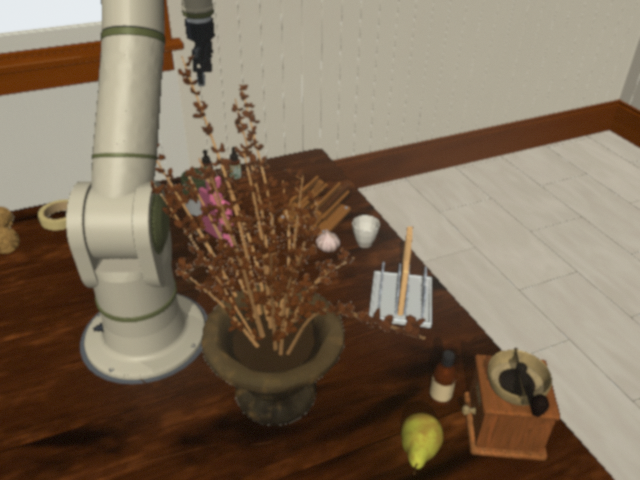

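View pics/wrist0.png

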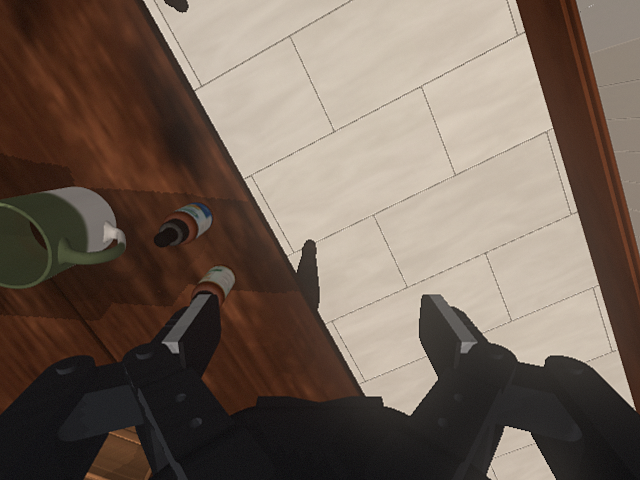

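```bash
cat > h.py <<'E'
import numpy as np,pickle,cv2
def load(n): return pickle.load(open(n+".pkl","rb"))
def f_of(s): return 240/np.tan(np.radians(s["vfov"])/2)
def cloud(s):
    f=f_of(s); v,u=np.mgrid[0:480,0:640]; d=s["depth"]
    pc=np.stack([(u-s["cx"])/f*d,-(v-s["cy"])/f*d,-d],-1)
    V=np.array(s["view"]); R,t=V[:3,:3],V[:3,3]
    W=(pc-t)@R; W[d<=0]=np.nan; return W
def proj(s,P):
    V=np.array(s["view"]); c=V[:3,:3]@np.array(P)+V[:3,3]; f=f_of(s)
    return s["cx"]+f*c[0]/-c[2], s["cy"]-f*c[1]/-c[2]
def ray(s,u,v):
    V=np.array(s["view"]);R,t=V[:3,:3],V[:3,3];f=f_of(s)
    return -R.T@t, R.T@np.array([(u-s["cx"])/f,-(v-s["cy"])/f,-1])
def onz(s,u,v,z):
    o,d=ray(s,u,v); return o+d*(z-o[2])/d[2]
def crop(s,x0,y0,x1,y1,k,name): cv2.imwrite(name,cv2.resize(s["frame"][y0:y1,x0:x1],None,fx=k,fy=k,interpolation=cv2.INTER_CUBIC))
E
python3 - <<'E'
from h import *
s=load("scene0");d=load("side0")
W=cloud(s);X=cloud(d)
for n,u,v in [("handle",321,190),("blade",320,212),("garlic",265,283),("cup",249,258),("pink",268,350),("rackplank",205,303),("plank2",210,280),("smallb",225,263),("table",300,290)]: print(n,W[v,u].round(3))
for n,u,v in [("handle",408,240),("garlic",327,240),("cup",366,232),("bottle",443,380),("table",360,280),("tray",402,320)]: print("side",n,X[v,u].round(3))
crop(s,150,170,370,340,3.6,"pics/sc1.png"); crop(d,290,160,450,340,3.3,"pics/sd1.png")
E
```

```text
handle [ 0.528 -0.113  0.164]
blade [ 0.528 -0.11   0.101]
garlic [0.444 0.123 0.035]
cup [0.521 0.115 0.059]
pink [0.22  0.264 0.095]
rackplank [0.446 0.271 0.055]
plank2 [0.501 0.229 0.061]
smallb [0.498 0.189 0.091]
table [ 0.408  0.05  -0.   ]
side handle [ 0.521 -0.133  0.182]
side garlic [0.45  0.096 0.04 ]
side cup [0.535 0.063 0.062]
side bottle [ 0.456 -0.389  0.072]
side table [ 0.482 -0.02  -0.002]
side tray [ 0.497 -0.182  0.013]
```

View pics/sc1.png

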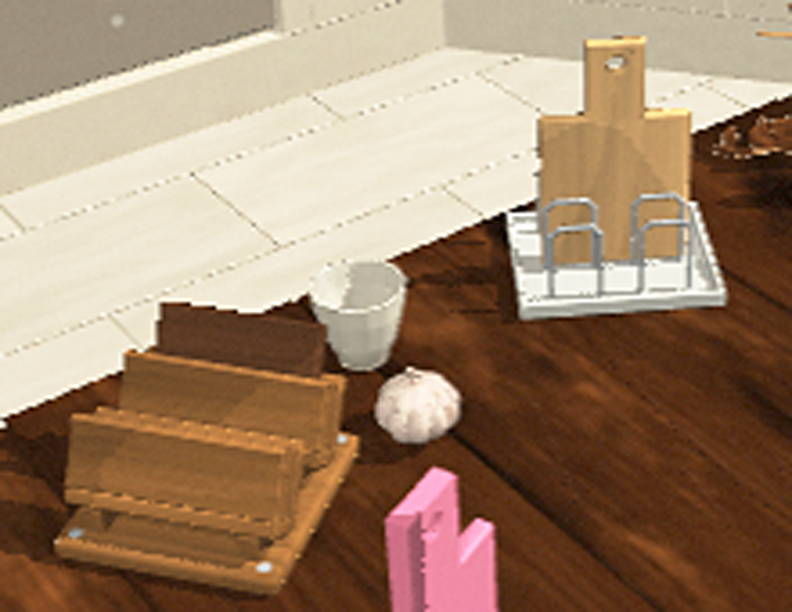

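View pics/sd1.png

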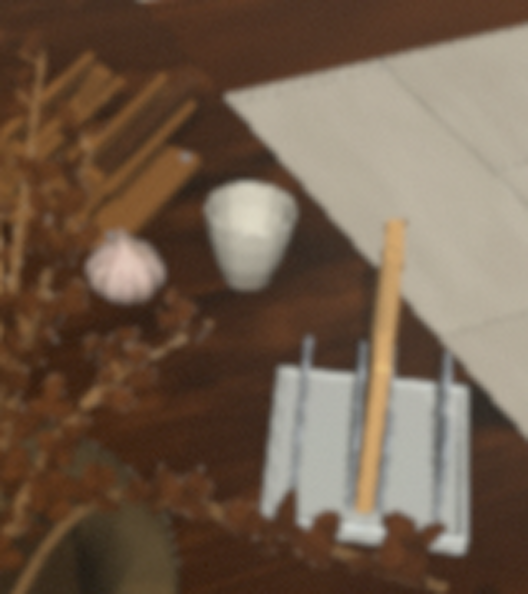

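Run:
```python
from h import *
s=load("scene0");W=cloud(s)
hsv=cv2.cvtColor(s["frame"],cv2.COLOR_BGR2HSV)
np.set_printoptions(suppress=True,precision=4)
print("cam",ray(s,0,0)[0],"side",ray(load("side0"),0,0)[0])
# board face points: handle and upper blade
pts=[]
for (x0,y0,x1,y1) in [(315,184,326,200),(303,206,338,222)]:
    pts.append(W[y0:y1,x0:x1].reshape(-1,3))
P=np.concatenate(pts);P=P[~np.isnan(P[:,0])];c=np.median(P,0);P=P[np.abs(P-c).max(1)<.1];c=P.mean(0)
u,sv,vt=np.linalg.svd(P-c);print("board face c",c,"n",vt[2],"rms",sv[2]/len(P)**.5,len(P))
# extents of the board by mask on plane
o=vt[2]
m=(np.abs((W-c)@o)<.008)&(np.linalg.norm(W-c,axis=-1)<.16)&(W[...,2]>.075)
B=W[m];h=np.array([o[1],-o[0],0]);h/=np.linalg.norm(h)
for z0,z1 in[(.08,.12),(.14,.19)]:
    q=B[(B[:,2]>z0)&(B[:,2]<z1)];t=(q-c)@h;print(z0,"width",np.percentile(t,[1,99]),"mid",c+h*np.percentile(t,[1,99]).mean())
print("zmax",np.percentile(B[:,2],[99,99.9]))
# rack profile: side image + scene; points in rack region
m=(W[...,0]>.35)&(W[...,0]<.62)&(W[...,1]>.1)&(W[...,1]<.38)&(W[...,2]>.005)
v,uu=np.where(m)
for col in (185,195,205,215,225):
    print(col,[(r,*(W[r,col]*1000).round().astype(int)) for r in range(250,332,3) if m[r,col]])
```

```text
cam [-0.2781  0.5672  0.7003] side [-0.0344 -0.9424  0.923 ]
board face c [ 0.5293 -0.111   0.1099] n [-0.8493  0.5278  0.0033] rms 0.002093959402593683 723
0.08 width [-0.054   0.0541] mid [ 0.5293 -0.111   0.1099]
0.14 width [-0.0204  0.0203] mid [ 0.5293 -0.111   0.1099]
zmax [0.1869 0.1879]
185 [(268, np.int64(554), np.int64(260), np.int64(79)), (271, np.int64(551), np.int64(262), np.int64(73)), (274, np.int64(550), np.int64(264), np.int64(65)), (277, np.int64(546), np.int64(266), np.int64(61)), (280, np.int64(547), np.int64(267), np.int64(53)), (283, np.int64(542), np.int64(270), np.int64(48)), (286, np.int64(516), np.int64(281), np.int64(61)), (289, np.int64(489), np.int64(292), np.int64(76)), (292, np.int64(487), np.int64(294), np.int64(70)), (295, np.int64(483), np.int64(296), np.int64(66)), (298, np.int64(482), np.int64(298), np.int64(59)), (301, np.int64(477), np.int64(301), np.int64(56)), (304, np.int64(476), np.int64(302), np.int64(49)), (307, np.int64(473), np.int64(305), np.int64(44)), (310, np.int64(474), np.int64(306), np.int64(35)), (313, np.int64(489), np.int64(302)
[... 4690 characters left out ...]
4(440), np.int64(226), np.int64(65)), (295, np.int64(414), np.int64(239), np.int64(80)), (298, np.int64(415), np.int64(240), np.int64(72)), (301, np.int64(411), np.int64(242), np.int64(67)), (304, np.int64(410), np.int64(243), np.int64(61)), (307, np.int64(407), np.int64(246), np.int64(56)), (310, np.int64(403), np.int64(249), np.int64(52)), (313, np.int64(402), np.int64(250), np.int64(45)), (316, np.int64(401), np.int64(252), np.int64(39)), (319, np.int64(396), np.int64(255), np.int64(36)), (322, np.int64(411), np.int64(249), np.int64(13)), (325, np.int64(402), np.int64(254), np.int64(14)), (328, np.int64(395), np.int64(258), np.int64(14)), (331, np.int64(388), np.int64(262), np.int64(12))]
```

Run:
```python
from h import *
np.set_printoptions(suppress=True,precision=3)
d=load("side0");X=cloud(d);s=load("scene0");W=cloud(s)
for nm,A,(x0,y0,x1,y1) in [("side",X,(160,60,440,420)),("scene",W,(300,50,570,240))]:
    P=A[y0:y1,x0:x1].reshape(-1,3);P=P[~np.isnan(P[:,0])]
    P=P[(P[:,0]>.1)&(P[:,0]<.75)&(P[:,1]<.02)&(P[:,1]>-.6)&(P[:,2]>.03)&(P[:,2]<.7)]
    H,xe,ye=np.histogram2d(P[:,0],P[:,1],bins=[np.arange(.1,.76,.05),np.arange(-.6,.03,.05)])
    print(nm,"rows x from .1, cols y from -.6; max z cm")
    for i in range(len(xe)-1):
        r=[]
        for j in range(len(ye)-1):
            q=P[(P[:,0]>=xe[i])&(P[:,0]<xe[i+1])&(P[:,1]>=ye[j])&(P[:,1]<ye[j+1])]
            r.append(f"{len(q):4d}/{q[:,2].min()*100:.0f}-{q[:,2].max()*100:.0f}" if len(q)>2 else "   .   ")
        print(round(xe[i],2),*r)
from station import manip
from scipy.spatial.transform import Rotation as R
q=manip.state()["orientation"];print(R.from_quat(q,scalar_first=True).as_matrix())
```

```text
side rows x from .1, cols y from -.6; max z cm
0.1    .       .       .       .     863/20-45 1151/6-45 2605/6-52 1210/17-46  603/21-47  307/26-35  398/30-35  333/32-36
0.15    .       .       .     275/20-48 1754/6-46 2725/7-44  827/19-34  830/18-42  722/21-44  443/26-45  315/28-41  147/30-43
0.2  430/45-49  360/43-47  213/39-43  159/36-40  898/6-41 2139/6-47  711/11-40  522/18-46  418/21-45  505/26-45  203/28-41  315/29-44
0.25    .       .       .       .     266/20-41  626/18-40  361/18-38  234/21-45   52/27-29  149/28-36  267/29-38  165/30-39
0.3    .       .       .       .       .       .       .       .       .       .       .       3/32-32
0.35    .       .       .     156/5-7    .       .       .       .       .       .       .       .   
0.4    .       .       .       9/6-7  102/3-8    .       .       .       .       .       .       .   
0.45    .       .       .       .     124/3-9    .       .       .      84/3-13   47/3-7    6/4-6    .   
0.5    .       .       .       .       .       .       .       .     264/3-13  333/3-19   92/3-19    .   
0.55    .       .       .  
[... 1221 characters left out ...]
 .   
0.45    .       .       .       .      95/3-8    3/4-5    .       .      22/3-13   45/3-7    7/4-6    .   
0.5    .       .       .      19/4-7   14/3-6    .       .       .      89/3-13  996/3-19  423/3-19    9/5-6
0.55    .       .       .      69/3-7    .       .       .       .       .       .     187/3-13    .   
0.6    .       .       .      20/3-7    .       .       .       .       .       .       .       .   
0.65    .       .       .       .       .       .       .       .       .       .       .       .   
0.7    .       .       .       .       .       .       .       .       .       .       .       .   
[[-0.    -0.893  0.449]
 [-0.001  0.449  0.893]
 [-1.    -0.    -0.001]]
```

```bash
cat >> h.py <<'E'
from scipy.spatial.transform import Rotation as Rot
def delta(st,p,M):
    """row numbers to reach tcp p, rotation matrix M"""
    R0=Rot.from_quat(st["orientation"],scalar_first=True)
    sh=R0.inv().apply(np.array(p)-st["tcp_pos"])/.1
    tv=(R0.inv()*Rot.from_matrix(M)).as_rotvec()
    return (tv/(2*np.pi)).round(4),sh.round(3),np.degrees(np.linalg.norm(tv)).round(1)
def down(az):
    a=np.radians(az);z=np.array([np.cos(a),np.sin(a),0]);x=np.array([0,0,-1.]);return np.c_[x,np.cross(z,x),z]
E
python3 - <<'E'
from h import *
from station import manip
st=manip.state();w=load("wrist0")
R0=Rot.from_quat(st["orientation"],scalar_first=True)
o,d=ray(w,w["cx"],w["cy"]);print("cam in tool",R0.inv().apply(o-st["tcp_pos"]),"axis",R0.inv().apply(d))
print(delta(st,[.40,.20,.42],down(-31.9)))
# camera ground spot from that pose
M=down(-31.9);oc=np.array([.40,.2,.42])+M@R0.inv().apply(o-st["tcp_pos"]);dc=M@R0.inv().apply(d);print(oc,oc+dc*(0.05-oc[2])/dc[2])
E
```

```text
cam in tool [-0.14193687  0.07267525 -0.00105542] axis [ 9.59378167e-01 -2.82123225e-01 -1.32404737e-04]
(array([ 2.645e-01, -1.000e-04,  2.000e-04]), array([-1.889, -2.676, -3.665]), np.float64(95.2))
[0.43750837 0.26225696 0.56193687] [0.35789481 0.13448612 0.05      ]
```

```bash
python3 -m jog '[0.12,0,0,-1,-1,-0.7,0, 0.12,0,0,-1,-1,-0.7,0, 0.12,0,0,-1,-1,-0.7,0, 0.12,0,0,-1,-1,-0.7,0]'
python3 - <<'E'
from h import *
from station import manip
print(delta(manip.state(),[.51,.31,.42],down(-31.9)))
E
```

```text
t: 0.65
tcp_pos: [0.386, 0.5381, 0.3332]
orientation: [0.697, -0.121, 0.696, 0.122]
wrist_force: [-1.5, 0.5, 0.2]
width: 1.001
(array([ 0.1435,  0.0003, -0.0003]), array([-0.868, -2.565,  0.399]), np.float64(51.7))
```

```bash
python3 -m jog '[0.08,0,0,-0.85,-1,0.2,0, 0.08,0,0,-0.85,-1,0.2,0, 0.08,0,0,-0.85,-1,0.2,0]'
python3 - <<'E'
from h import *
from station import manip
print(delta(manip.state(),[.51,.31,.42],down(-31.9)))
E
```

```text
t: 1.02
tcp_pos: [0.4417, 0.4473, 0.4217]
orientation: [0.707, 0.061, 0.703, -0.058]
wrist_force: [-0.1, 0.6, -1.1]
width: 0.999
(array([ 0.0618,  0.0006, -0.0009]), array([ 0.015, -1.239,  0.904]), np.float64(22.2))
```

```bash
python3 -m jog '[0.062,0,0,0,-1,0.9,0, 0.062,0,0,0,-1,0.9,0, 0.062,0,0,0,-1,0.9,0]'
python3 - <<'E'
from h import *
from station import manip
s=manip.snapshot("wrist"); cv2.imwrite("pics/w1.png",s["frame"]); pickle.dump(s,open("wrist1.pkl","wb"))
E
```

```text
t: 1.4
tcp_pos: [0.5159, 0.3289, 0.4222]
orientation: [0.681, 0.2, 0.677, -0.196]
wrist_force: [-0.1, 0.4, -0.2]
width: 1.001
```

View pics/w1.png

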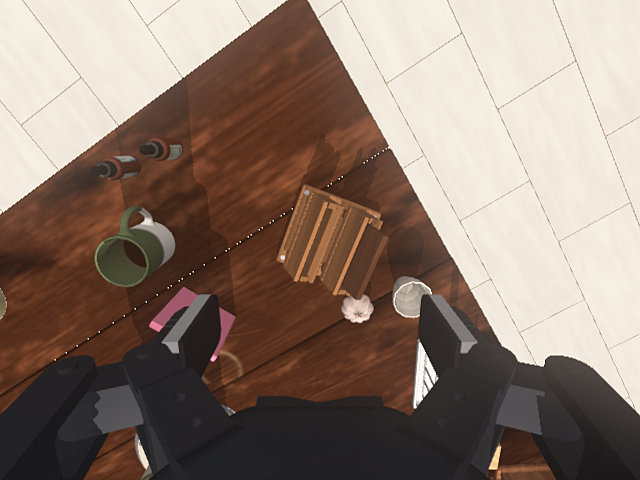

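Run:
```python
from h import *
s=load("wrist1"); crop(s,260,170,410,310,5,"pics/w1c.png")
W=cloud(s)
np.set_printoptions(suppress=True,precision=1)
# scan profile across the slot along the middle
for v in (225,235,245,255):
    print(v,[(u,*(W[v,u]*1000).round().astype(int).tolist()) for u in range(275,395,4)])
```

```text
225 [(275, 415, 311, -1), (279, 420, 307, -2), (283, 426, 303, -1), (287, 432, 300, -2), (291, 441, 298, 13), (295, 447, 295, 14), (299, 457, 295, 37), (303, 464, 294, 49), (307, 471, 292, 59), (311, 477, 291, 66), (315, 484, 290, 79), (319, 489, 286, 77), (323, 491, 277, 50), (327, 497, 276, 58), (331, 503, 273, 63), (335, 508, 270, 63), (339, 509, 255, 13), (343, 516, 258, 39), (347, 522, 256, 48), (351, 528, 255, 56), (355, 534, 254, 64), (359, 539, 252, 69), (363, 544, 251, 78), (367, 549, 245, 67), (371, 554, 241, 66), (375, 559, 237, 62), (379, 564, 234, 64), (383, 572, 210, -2), (387, 578, 207, -1), (391, 583, 203, -1)]
235 [(275, 405, 296, 1), (279, 411, 292, -1), (283, 416, 288, -2), (287, 426, 288, 14), (291, 431, 284, 13), (295, 442, 285, 38), (299, 449, 283, 47), (303, 457, 282, 56), (307, 463, 280, 65), (311, 471, 280, 77), (315, 476, 277, 77), (319, 477, 268, 53), (323, 483, 266, 59), (327, 489, 263, 62), (331, 494, 260, 63), (335, 494, 244, 14), (339, 502, 247, 40), (343, 508, 246, 47), (347, 515, 245, 58), (351, 520, 244, 64), (355, 526, 243, 71), (359, 531, 241, 78),
[... 738 characters left out ...]
0), (383, 554, 216, 98), (387, 560, 175, -2), (391, 566, 171, -2)]
255 [(275, 384, 266, -2), (279, 393, 265, 11), (283, 400, 261, 12), (287, 412, 263, 36), (291, 420, 262, 46), (295, 428, 261, 56), (299, 435, 260, 64), (303, 444, 261, 80), (307, 448, 257, 77), (311, 448, 246, 50), (315, 455, 245, 58), (319, 461, 242, 62), (323, 466, 239, 63), (327, 464, 221, 14), (331, 473, 225, 40), (335, 480, 225, 49), (339, 487, 224, 57), (343, 493, 223, 64), (347, 499, 222, 71), (351, 505, 221, 79), (355, 509, 214, 69), (359, 515, 213, 75), (363, 520, 212, 80), (367, 526, 211, 87), (371, 531, 210, 94), (375, 536, 209, 99), (379, 541, 204, 95), (383, 545, 163, -1), (387, 551, 159, 0), (391, 557, 155, -1)]
```

View pics/w1c.png

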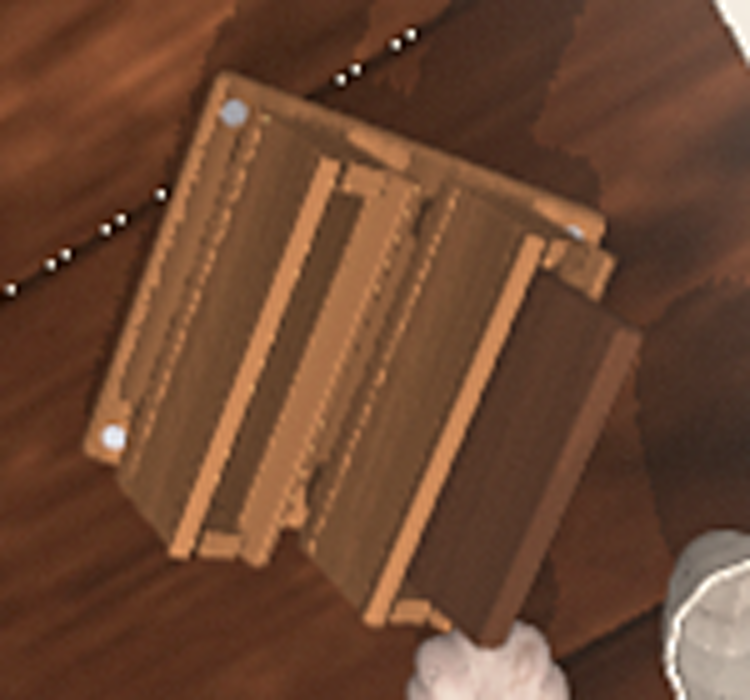

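Run:
```python
from h import *
np.set_printoptions(suppress=True,precision=4)
s=load("wrist1")
def p(cx,cy,z): return onz(s,260+(cx+.5)/5-.5,170+(cy+.5)/5-.5,z)
# base top corners at z=.014: TL (222,75) TR(605,215) BL(88,452)
TL,TR,BL=p(222,75,.014),p(605,215,.014),p(88,452,.014)
for a,b in((TL,TR),(TL,BL)):print("base side",np.linalg.norm(a-b),np.degrees(np.arctan2(*(a-b)[1::-1])))
print("base centre",(TR+BL)/2,TL,TR,BL)
a,b=p(333,160,.077),p(180,557,.077);print("L lip top ends",a,b,np.linalg.norm(a-b),np.degrees(np.arctan2(*(a-b)[1::-1])),(a+b)/2)
a,b=p(537,238,.077),p(376,624,.077);print("L lip2 top ends",a,b,np.linalg.norm(a-b),np.degrees(np.arctan2(*(a-b)[1::-1])),(a+b)/2)
a,b=p(415,190,.063),p(262,562,.063);print("R lip outer top ends",a,b,np.linalg.norm(a-b),np.degrees(np.arctan2(*(a-b)[1::-1])),(a+b)/2)
# plane fits for outer faces
W=cloud(s)
def fit(poly):
    m=np.zeros((480,640),np.uint8);cv2.fillPoly(m,[np.array([[260+x/5,170+y/5] for x,y in poly]).round().astype(int)],1)
    P=W[m>0];P=P[~np.isnan(P[:,0])]
    for _ in range(3):
        c=P.mean(0);n=np.linalg.svd(P-c)[2][2];n*=np.sign(n[2]);r=(P-c)@n;P=P[abs(r)<max(2*r.std(),.001)]
    print("plane c",c,"n",n,"rms",r.std(),len(P),"lean",np.degrees(np.arcsin(n[2])),"az of horizontal",np.degrees(np.arctan2(n[1],n[0])));return c,n
c1,n1=fit([(260,140),(315,170),(170,530),(135,480)])
c2,n2=fit([(455,215),(520,245),(370,600),(315,540)])
print("sep of planes",(c2-c1)@n1,(c2-c1)@n2)
c3,n3=fit([(535,300),(615,345),(490,620),(430,570)])
print("small board top face offset from plane2",(c3-c2)@n2,(c3-c2)@n3)
```

```text
base side 0.13489421846287425 127.34242367452286
base side 0.1381900800138826 37.166036525046735
base centre [0.4824 0.2478 0.014 ] [0.4965 0.3431 0.014 ] [0.5784 0.2359 0.014 ] [0.3864 0.2596 0.014 ]
L lip top ends [0.5166 0.3103 0.077 ] [0.4098 0.2303 0.077 ] 0.13341287904663893 36.82674234852582 [0.4632 0.2703 0.077 ]
L lip2 top ends [0.555  0.2581 0.077 ] [0.4493 0.1779 0.077 ] 0.13273256687114912 37.179190056003485 [0.5021 0.218  0.077 ]
R lip outer top ends [0.5316 0.287  0.063 ] [0.427  0.2101 0.063 ] 0.1298234321077413 36.30909966471655 [0.4793 0.2486 0.063 ]
plane c [0.4576 0.2812 0.0589] n [-0.5211  0.7003  0.4879] rms 0.0004617082490850713 811 lean 29.20240928065608 az of horizontal 126.65347589238658
plane c [0.4958 0.2284 0.0593] n [-0.5262  0.7051  0.4753] rms 0.0006119294608075785 1022 lean 28.37961110798027 az of horizontal 126.73102808031624
sep of planes -0.056712079353242885 -0.057166853696620376
plane c [0.5166 0.2054 0.0862] n [-0.497   0.6671  0.5549] rms 0.000591587801262231 946 lean 33.706767070879614 az of horizontal 126.68596851632014
small board top face offset from plane2 -0.014348498288511596 -0.010724503635798823
```

```bash
python3 -m jog '[0,0,0,1,-0.25,-0.1,0, 0,0,0,1,-0.25,-0.1,0, 0,0,0,1,-0.25,-0.1,0]';python3 -m jog '[0,0,0,0.7,-0.2,-0.1,0, 0,0,0,0.7,-0.2,-0.1,0, 0,0,0,0.7,-0.2,-0.1,0]'
python3 - <<'E'
from h import *
from station import manip
s=manip.snapshot("wrist"); pickle.dump(s,open("wrist2.pkl","wb"))
cv2.imwrite("pics/w2.png",s["frame"])
E
```

```text
t: 1.82
tcp_pos: [0.4922, 0.3143, 0.3195]
orientation: [0.68, 0.197, 0.679, -0.196]
wrist_force: [0.5, 0.4, 1.3]
width: 0.999
t: 2.2
tcp_pos: [0.474, 0.3038, 0.2505]
orientation: [0.68, 0.197, 0.679, -0.196]
wrist_force: [-1.5, 1.4, 0.0]
width: 1.001
```

View pics/w2.png

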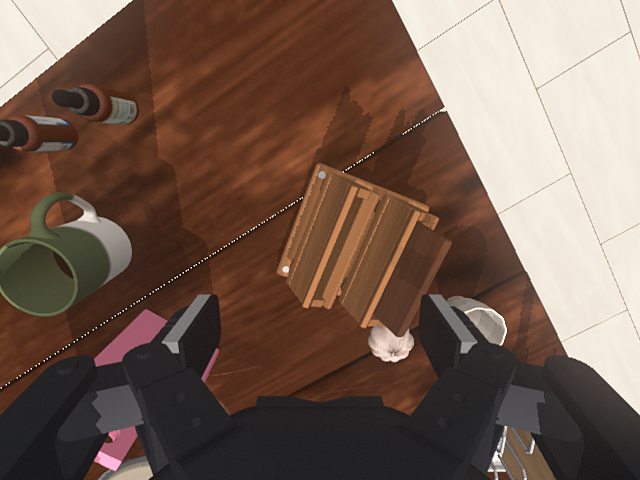

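Run:
```python
from h import *
s=load("wrist2"); crop(s,270,155,460,340,4,"pics/w2c.png")
W=cloud(s);np.set_printoptions(suppress=True,precision=1)
az=np.radians(-53.25);sd=np.array([np.cos(az),np.sin(az),0]);yd=np.array([-sd[1],sd[0],0])
sz=sd*.5+np.array([0,0,.866]);sx=sd*.866-np.array([0,0,.5])
F=np.array([.4605,.2772,.034])
D=W-F
A=np.stack([D@sx,D@yd,D@sz],-1)*1000
for v in (215,228,240,252,265):
    print(v,[tuple([u]+A[v,u].round(1).tolist()) for u in range(295,400,2) if abs(A[v,u,0])<24])
```

```text
215 [(295, -12.2, 0.8, -48.7), (297, -16.9, 4.7, -36.5), (299, -16.4, 6.1, -33.2), (301, -14.7, 7.0, -31.9), (303, -12.2, 7.5, -32.0), (305, -11.1, 8.6, -29.6), (307, -9.2, 9.4, -28.7), (309, -7.2, 10.2, -27.8), (311, -16.6, 15.4, -9.5), (313, -16.7, 16.9, -5.8), (315, -16.8, 18.3, -2.1), (317, -16.2, 19.5, 0.7), (319, -16.3, 20.9, 4.3), (321, -17.0, 22.5, 8.7), (323, -16.7, 23.7, 11.5), (325, -16.8, 25.1, 15.0), (327, -16.6, 26.3, 18.0), (329, -16.2, 27.4, 20.6), (331, -16.6, 28.8, 24.3), (333, -16.8, 30.1, 27.7), (335, -16.4, 31.2, 30.2), (337, -16.4, 32.3, 33.1), (339, -18.5, 34.1, 38.8), (341, -18.4, 35.2, 41.6), (343, -16.7, 35.9, 42.2), (345, -14.3, 36.3, 42.0), (347, 7.3, 31.5, 18.1), (349, 6.7, 32.9, 21.9), (351, 7.2, 33.9, 24.4), (353, 6.4, 35.3, 28.3), (355, 6.6, 36.4, 30.9), (357, 7.4, 37.3, 32.8), (359, 8.6, 38.2, 34.3), (361, 9.8, 39.0, 35.7), (363, 9.6, 40.1, 38.7), (365, 11.1, 40.8, 39.7), (367, 11.2, 41.9, 42.4), (369, 13.9, 42.4, 42.1), (371, 16.6, 42.9, 41.9)]
228 [(295, -15.6, -10.1, -32.8), (297, -13.8, -9.2, -31.5), (299, -11.8, -8.4, -30.7), (301, -9.4, -7.8, -3
[... 2453 characters left out ...]
-17.1, -40.8, 1.0), (299, -16.5, -39.3, 3.8), (301, -16.4, -37.4, 7.2), (303, -17.2, -34.9, 11.9), (305, -16.6, -33.4, 14.5), (307, -16.4, -31.7, 17.5), (309, -16.6, -29.8, 21.2), (311, -17.2, -27.7, 25.2), (313, -16.1, -26.6, 27.0), (315, -16.3, -24.7, 30.5), (317, -17.6, -22.2, 35.3), (319, -19.2, -19.7, 40.3), (321, -17.9, -18.8, 41.7), (323, -16.5, -17.9, 42.9), (325, -14.4, -17.5, 43.1), (327, 7.8, -28.0, 18.7), (329, 6.9, -25.8, 23.1), (331, 6.0, -23.6, 27.2), (333, 7.1, -22.5, 28.9), (335, 6.7, -20.7, 32.4), (337, 8.9, -20.2, 32.8), (339, 9.4, -18.8, 35.3), (341, 10.5, -17.7, 36.9), (343, 11.1, -16.5, 39.0), (345, 11.7, -15.2, 41.3), (347, 12.7, -14.1, 43.0), (349, 16.9, -14.6, 41.2)]
```

View pics/w2c.png

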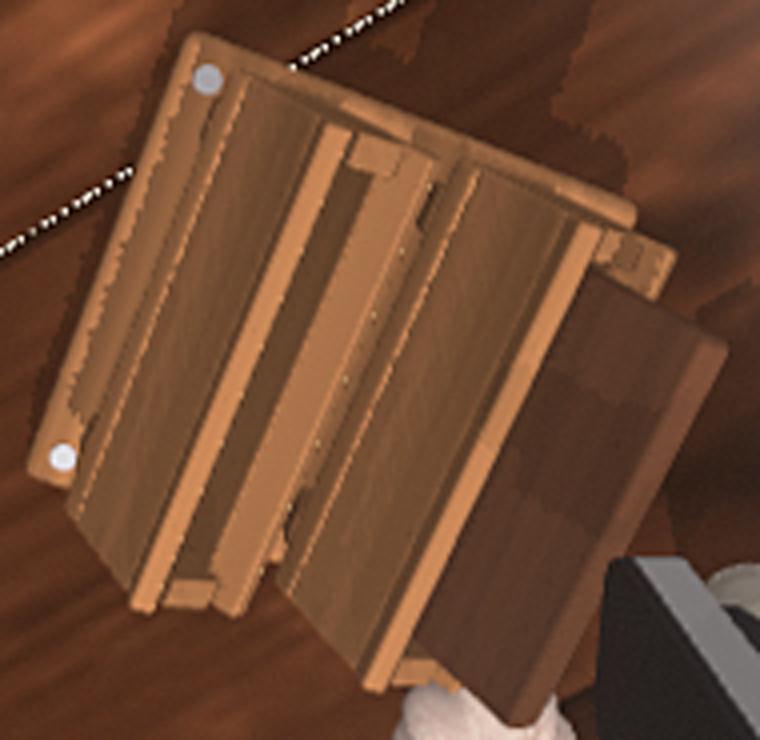

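```bash
cat >> h.py <<'E'
az=np.radians(-53.25);sd=np.array([np.cos(az),np.sin(az),0]);yd=np.array([-sd[1],sd[0],0])
sz=sd*.5+np.array([0,0,.866025]);sx=sd*.866025-np.array([0,0,.5])
F=np.array([.4605,.2772,.034])
E
python3 - <<'E'
from h import *
s=load("wrist2");np.set_printoptions(suppress=True,precision=1)
def q(cx,cy,zz=.043):
    o,d=ray(s,270+(cx+.5)/4-.5,155+(cy+.5)/4-.5);k=(zz-(o-F)@sz)/(d@sz);D=o+d*k-F
    return np.array([D@sx,D@yd,D@sz])*1000
for n,a,b in[("L",(340,125),(145,612)),("R",(437,160),(237,615)),("blkouter",(375,140),(190,607)),("blkinner",(375,176),(187,578))]: print(n,q(*a),q(*b),(q(*a)+q(*b))[1]/2,(q(*a)-q(*b))[1])
W=cloud(s);D=W-F;A=np.stack([D@sx,D@yd,D@sz],-1)*1000
# slot-end blocks and y range at slot z 38..46
m=(A[...,2]>39)&(A[...,2]<46)&(abs(A[...,0])<20)
y=A[m][:,1];print(np.percentile(y,[0,.5,1,99,99.5,100]))
E
```

```text
L [-17.7  65.4  43. ] [-16.1 -67.9  43. ] -1.2736012187770243 133.26358560584737
R [14.3 64.6 43. ] [ 13.6 -67.5  43. ] -1.421752787937372 132.06065456741976
blkouter [-6.3 64.6 43. ] [ -2.8 -65.7  43. ] -0.5719764446644291 130.28709251263626
blkinner [-2.  56.5 43. ] [ -7.5 -57.1  43. ] -0.29924687901667113 113.52533227611406
[-68.3 -67.3 -66.7  64.4  65.1  65.6]
```

```bash
python3 -m jog '[0,0,0,-0.6,-1,0.85,0, 0,0,0,-0.6,-1,0.85,0, 0,0,0,-0.6,-1,0.85,0]';python3 -m jog '[0,0,0,0,-1,0.85,0, 0,0,0,0,-1,0.85,0, 0,0,0,0,-1,0.85,0]';  python3 - <<'E'
from h import *
from station import manip
s=manip.snapshot("wrist"); pickle.dump(s,open("wrist3.pkl","wb"))
cv2.imwrite("pics/w3.png",s["frame"])
st=manip.state();print(delta(st,[.534,-.114,.26],down(-31.9)),st["joint_positions"].round(2))
E
```

```text
t: 2.62
tcp_pos: [0.4956, 0.1709, 0.3152]
orientation: [0.682, 0.2, 0.676, -0.195]
wrist_force: [-1.3, 1.1, 0.1]
width: 0.999
t: 3.0
tcp_pos: [0.5151, 0.0371, 0.3168]
orientation: [0.682, 0.202, 0.674, -0.197]
wrist_force: [-0.1, 0.2, 0.4]
width: 0.999
(array([-0.0023,  0.0013, -0.0017]), array([ 0.561, -1.184,  0.978]), np.float64(1.1)) [-0.61  0.27  0.54  2.   -0.18  0.91 -0.54]
```

View pics/w3.png

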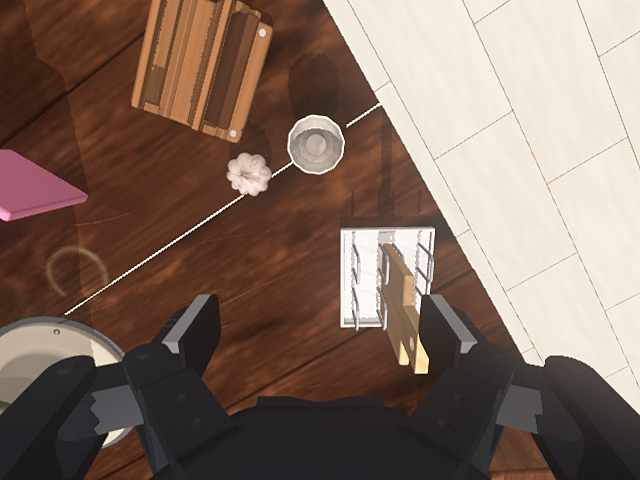

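Candidates: light-wood paddle in the drainer (scene px 321,215), pink paddle (269,350), dark small board in the rack (217,262). The description selects the wooden one in the drainer. The crop sc1 shows its hole and the hoops around it.

Run:
```python
from h import *
s=load("wrist3");W=cloud(s);np.set_printoptions(suppress=True,precision=4)
m=(W[...,2]>.12)&(W[...,0]>.44)&(W[...,0]<.62)&(W[...,1]<-.04)&(W[...,1]>-.2)&(W[...,2]<.2)
hsv=cv2.cvtColor(s["frame"],cv2.COLOR_BGR2HSV);m&=(hsv[...,1]>50)&(hsv[...,2]>90)
P=W[m];print(len(P))
t=P[P[:,2]>.181];print("handle top",len(t),t.mean(0),t.min(0),t.max(0))
c=t.mean(0);u,sv,vt=np.linalg.svd((t-c)[:,:2],full_matrices=False);print("dir",np.degrees(np.arctan2(vt[0,1],vt[0,0])),"ext",np.ptp((t-c)[:,:2]@vt[0]),np.ptp((t-c)[:,:2]@vt[1]))
b=P[(P[:,2]>.122)&(P[:,2]<.134)];print("shoulder top",len(b),b.mean(0));c=b.mean(0);u,sv,vt=np.linalg.svd((b-c)[:,:2],full_matrices=False);print(np.degrees(np.arctan2(vt[0,1],vt[0,0])),np.ptp((b-c)[:,:2]@vt[0]),np.percentile((b-c)[:,:2]@vt[1],[2,98]))
crop(s,330,210,450,390,3.3,"pics/w3c.png")
mid=np.array([.534,-.114]);
for h in(.187,.13):
  for k in(-1,1):
    yb=np.array([.528,.849]);w=.021 if h>.15 else .055
    print(h,k,proj(s,[*(mid+k*w*yb),h]))
```

```text
1818
handle top 394 [ 0.5271 -0.119   0.1858] [ 0.5148 -0.1364  0.1812] [ 0.5384 -0.0954  0.1882]
dir -113.30302517152816 ext 0.04302906989594786 0.014015823371783349
shoulder top 682 [ 0.535  -0.1058  0.1283]
-123.28414675297599 0.1098007129578814 [-0.0044  0.007 ]
0.187 -1 (np.float64(422.9475092131287), np.float64(369.75743900778684))
0.187 1 (np.float64(425.9918835081294), np.float64(330.3231622679251))
0.13 -1 (np.float64(405.7115367635138), np.float64(362.87908054046966))
0.13 1 (np.float64(411.1989613992107), np.float64(272.3416677190482))
```

View pics/w3c.png

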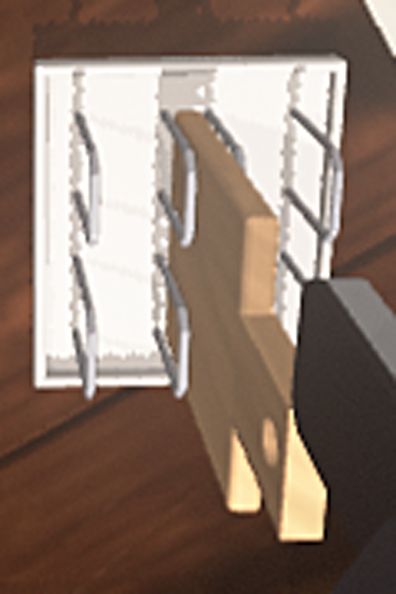

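```bash
python3 -m jog '[0,0,0,0,-1,0.8,0, 0,0,0,0,-1,0.8,0, 0,0,0,0,-1,0.8,0]';  python3 - <<'E'
from h import *
from station import manip
st=manip.state();print(delta(st,[.534,-.114,.13],down(-32.3)),st["joint_positions"].round(2))
E
```

```text
t: 3.42
tcp_pos: [0.5293, -0.092, 0.3171]
orientation: [0.683, 0.203, 0.673, -0.198]
wrist_force: [0.1, -0.2, -1.0]
width: 1.001
(array([-0.0019,  0.0017, -0.0017]), array([ 1.871, -0.179,  0.14 ]), np.float64(1.1)) [-0.37  0.3   0.58  1.96 -0.21  0.92 -0.26]
```

```bash
python3 -m jog '[-0.002,0.0017,-0.0017,0.4,-0.18,0.14,0, -0.002,0.0017,-0.0017,0.8,-0.18,0.14,0, -0.002,0.0017,-0.0017,0.8,-0.18,0.14,0, -0.002,0.0017,-0.0017,0.8,-0.18,0.14,0]';  python3 - <<'E'
from h import *
from station import manip
st=manip.state();print(delta(st,[.534,-.114,.13],down(-32.3)),st["joint_positions"].round(2))
s=manip.snapshot("wrist"); cv2.imwrite("pics/w4.png",s["frame"]);pickle.dump(s,open("wrist4.pkl","wb"))
s=manip.snapshot("scene"); cv2.imwrite("pics/s4.png",s["frame"])
E
```

```text
t: 3.92
tcp_pos: [0.5335, -0.1132, 0.2382]
orientation: [0.68, 0.196, 0.679, -0.196]
wrist_force: [0.3, 0.3, 0.9]
width: 1.0
(array([ 0.0004,  0.0001, -0.0001]), array([ 1.082, -0.005,  0.008]), np.float64(0.2)) [-0.27  0.41  0.53  2.03 -0.3   0.77 -0.13]
```

View pics/w4.png

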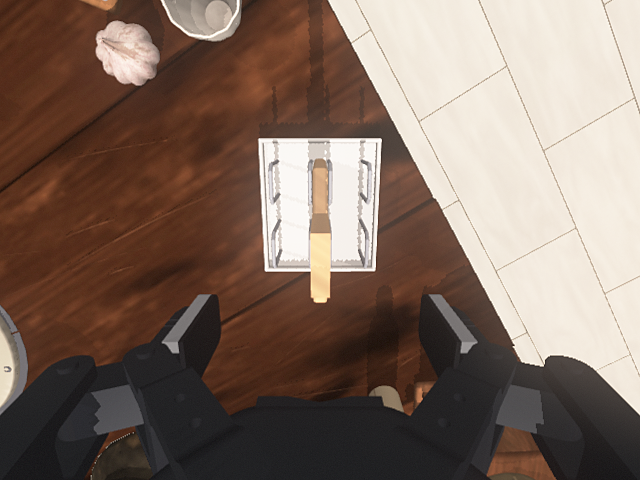

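View pics/s4.png

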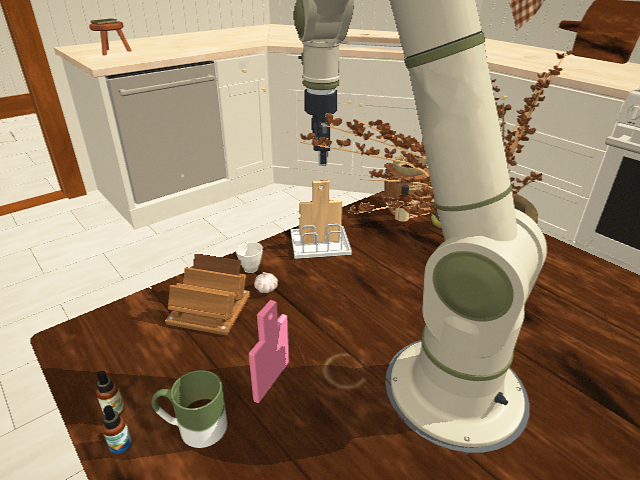

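```bash
python3 -m jog '[0,0,0,0.5,0,0,0, 0,0,0,1,0,0,0, 0,0,0,1,0,0,0, 0,0,0,1,0,0,0]'; python3 -m jog '[0,0,0,0.06,0,0,0, 0,0,0,0.06,0,0,0, 0,0,0,0.06,0,0,0.5, 0,0,0,0.06,0,0,1, 0,0,0,0.06,0,0,1, 0,0,0,0.06,0,0,1, 0,0,0,0.06,0,0,1, 0,0,0,0.06,0,0,1]' 60
python3 - <<'E'
from h import *
from station import manip
st=manip.state();print(delta(st,[.534,-.114,.13],down(-32.3)),st["joint_positions"].round(2),st["moment"])
s=manip.snapshot("wrist"); cv2.imwrite("pics/w5.png",s["frame"]);pickle.dump(s,open("wrist5.pkl","wb"))
E
```

```text
t: 4.53
tcp_pos: [0.5348, -0.1139, 0.1406]
orientation: [0.681, 0.197, 0.678, -0.196]
wrist_force: [0.4, -0.7, 0.1]
width: 1.003
t: 5.52
tcp_pos: [0.5349, -0.1139, 0.1347]
orientation: [0.681, 0.197, 0.678, -0.195]
wrist_force: [-1.0, 0.6, 2.3]
width: 0.13
(array([ 0.0003,  0.0006, -0.0004]), array([ 0.047, -0.005, -0.007]), np.float64(0.3)) [-0.18  0.56  0.41  2.12 -0.42  0.54 -0.01] [0.0985922 0.1316453 0.0049764]
```

View pics/w5.png

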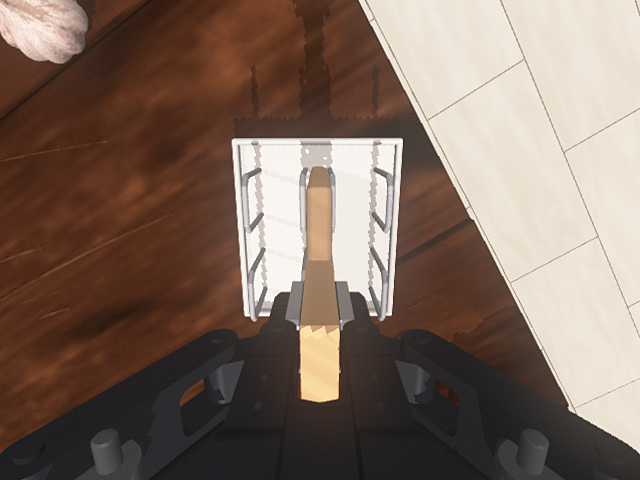

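```bash
python3 -m jog '[0,0,0,-0.3,0,0,1, 0,0,0,-0.6,0,0,1, 0,0,0,-1,0,0,1, 0,0,0,-1,0,0,1, 0,0,0,-1,0,0,1]' 80
cat >> h.py <<'E'
Fp=F-.0004*sx-.001*yd-.0004*sz
Mt=np.c_[-sz,yd,sx]
L=.1287
def tgt(out,dx=0,dy=0): return Fp+sz*(L+out)+sx*dx+yd*dy
E
python3 - <<'E'
from h import *
from station import manip
st=manip.state();print(tgt(.1),tgt(0),delta(st,tgt(.1),Mt),st["joint_positions"].round(2),st["moment"])
s=manip.snapshot("scene"); cv2.imwrite("pics/s6.png",s["frame"]);pickle.dump(s,open("s6.pkl","wb"))
s=manip.snapshot("wrist"); cv2.imwrite("pics/w6.png",s["frame"]);pickle.dump(s,open("w6.pkl","wb"))
E
```

```text
t: 6.2
tcp_pos: [0.5339, -0.1135, 0.2339]
orientation: [0.681, 0.196, 0.678, -0.195]
wrist_force: [0.3, 0.6, -2.1]
width: 0.125
[0.52779023 0.18541612 0.23191351] [0.497874   0.22547881 0.14531101] (array([0.0574, 0.0828, 0.0149]), array([ 0.022,  2.498, -1.643]), np.float64(36.6)) [-0.28  0.42  0.53  2.03 -0.31  0.76 -0.12] [ 0.03364608 -0.04090609  0.01951365]
```

View pics/s6.png

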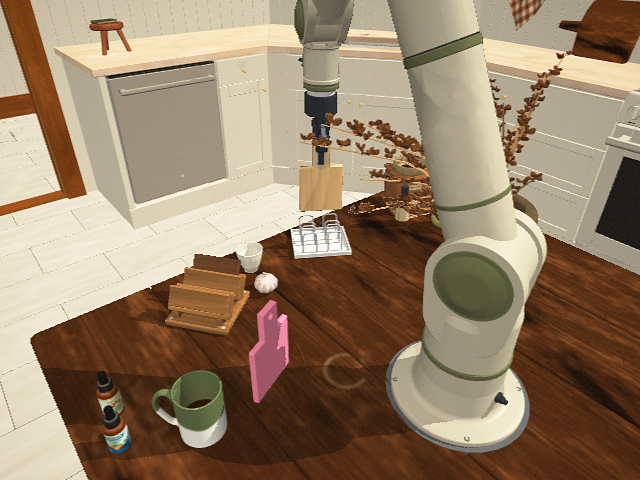

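View pics/w6.png

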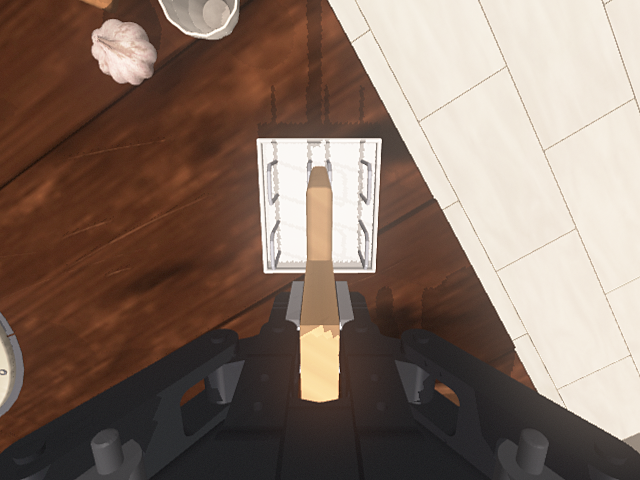

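```bash
python3 -m jog '[0,0,0,-0.5,0.5,-0.3,1, 0,0,0,-0.6,1,-0.7,1, 0,0,0,-0.6,1,-0.7,1, 0,0,0,-0.6,1,-0.7,1]'
python3 - <<'E'
from h import *
from station import manip
st=manip.state();print(delta(st,tgt(.14),Mt),st["joint_positions"].round(2))
s=load("s6");W=cloud(s);np.set_printoptions(suppress=True,precision=4)
M=down(-32.3);t0=np.array([.5339,-.1135,.2339]);A=(W-t0)@M
m=(abs(A[...,2])<.012)&(A[...,0]>.02)&(A[...,0]<.14)&(abs(A[...,1])<.07)
Q=A[m];print(len(Q));b=Q[(Q[:,0]>.04)&(Q[:,0]<.11)];print("y ext",np.percentile(b[:,1],[.5,1,99,99.5]),"x end",np.percentile(Q[:,0],[98,99,99.8]),"face z",np.median(Q[:,2]))
for x0,x1 in((.02,.05),(.05,.08),(.08,.11),(.11,.14)): q=Q[(Q[:,0]>x0)&(Q[:,0]<x1)];print(x0,np.median(q[:,2]))
E
```

```text
t: 6.8
tcp_pos: [0.5272, 0.009, 0.2927]
orientation: [0.68, 0.195, 0.679, -0.195]
wrist_force: [-0.0, -0.2, -1.7]
width: 0.129
(array([0.0576, 0.0825, 0.0153]), array([ 0.261,  1.426, -0.745]), np.float64(36.6)) [-0.56  0.32  0.58  2.   -0.23  0.88 -0.42]
1643
y ext [-0.0553 -0.0546  0.0534  0.0536] x end [0.1259 0.1267 0.1289] face z -0.005295234959754625
0.02 -0.005322990867020665
0.05 -0.005347827263003286
0.08 -0.005408479749393554
0.11 -0.005025058351976565
```

```bash
python3 -m jog '[0.02,0.02,0.005,0,0.5,-0.3,1, 0.035,0.045,0.01,0,1,-0.5,1, 0.0576,0.0825,0.0153,0,1,-0.6,1, 0.0576,0.0825,0.0153,0,1,-0.6,1, 0.0576,0.0825,0.0153,0,1,-0.6,1, 0.0576,0.0825,0.0153,0,1,-0.6,1]'
python3 - <<'E'
from h import *
from station import manip
st=manip.state();print(delta(st,tgt(.09,0,.0007),Mt),st["joint_positions"].round(2))
s=manip.snapshot("scene"); cv2.imwrite("pics/s7.png",s["frame"]);pickle.dump(s,open("s7.pkl","wb"))
E
```

```text
t: 7.55
tcp_pos: [0.5296, 0.1245, 0.2922]
orientation: [0.448, 0.388, 0.774, -0.225]
wrist_force: [-0.3, 0.1, -1.5]
width: 0.129
(array([-0.0001,  0.0003, -0.    ]), array([ 0.871,  0.357, -0.132]), np.float64(0.1)) [-0.41  0.5   0.5   1.84 -0.64  1.31 -0.54]
```

View pics/s7.png

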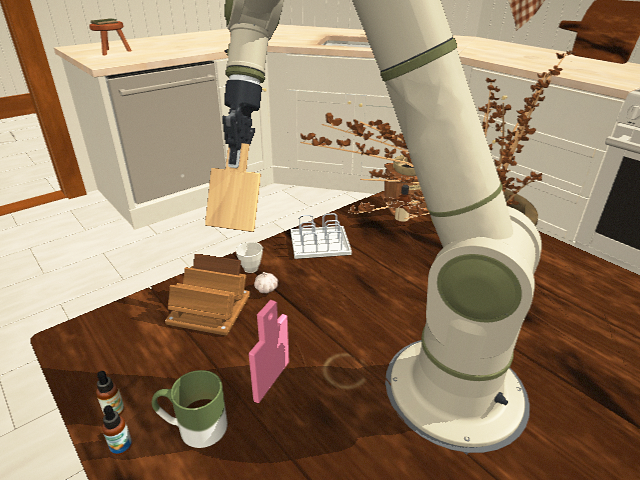

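```bash
python3 -m jog '[0,0,0,0.1,0.36,-0.13,1, 0,0,0,0.4,0.36,-0.13,1, 0,0,0,0.87,0.36,-0.13,1, 0,0,0,0.87,0.36,-0.13,1, 0,0,0,0.87,0.36,-0.13,1]'
python3 - <<'E'
from h import *
from station import manip
st=manip.state();print(delta(st,tgt(.05,0,.0007),Mt),st["joint_positions"].round(2))
for n in("scene","wrist"):
    s=manip.snapshot(n); cv2.imwrite(f"pics/{n}8.png",s["frame"]);pickle.dump(s,open(n+"8.pkl","wb"))
    if n=="scene": crop(s,150,130,320,340,2.8,"pics/s8c.png")
E
```

```text
t: 8.22
tcp_pos: [0.5262, 0.1905, 0.2246]
orientation: [0.448, 0.388, 0.774, -0.224]
wrist_force: [0.1, -0.3, -0.7]
width: 0.126
(array([ 0.0003,  0.0004, -0.0002]), array([ 0.412, -0.011,  0.006]), np.float64(0.2)) [-0.48  0.57  0.44  1.9  -0.74  1.16 -0.53]
```

View pics/s8c.png

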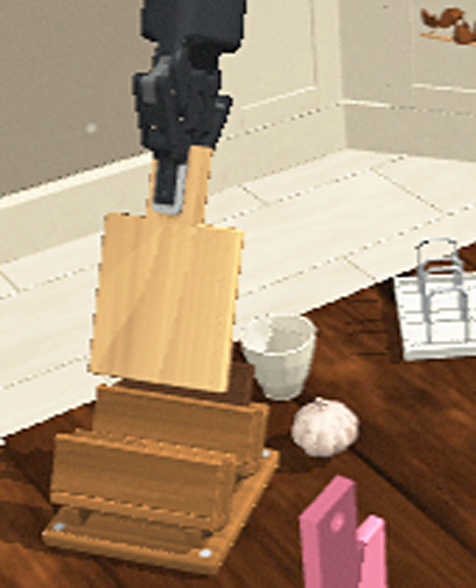

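View pics/wrist8.png

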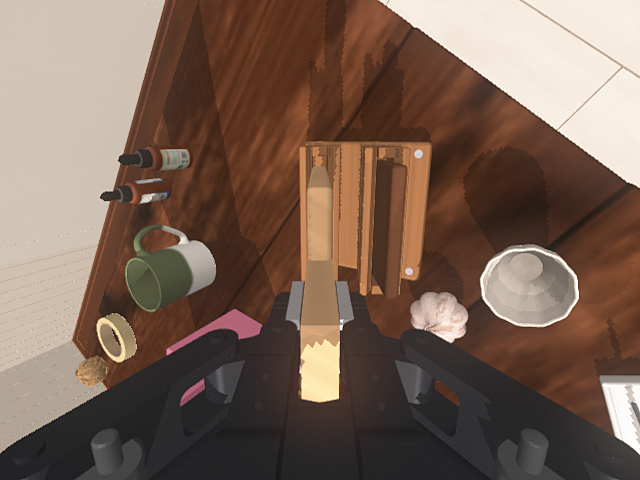

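```bash
python3 -c "
from h import *
crop(load('wrist8'),285,130,385,300,3.4,'pics/w8c.png')
crop(load('wrist8'),285,130,385,200,7,'pics/w8d.png')"
```

```text
(no output)
```

View pics/w8d.png

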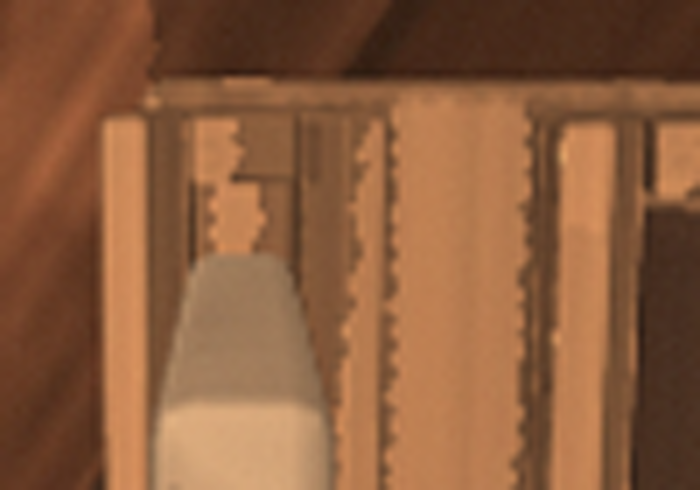

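```bash
python3 -m jog '[0,0,0,0.2,-0.01,0,1, 0,0,0,0.41,-0.01,0,1, 0,0,0,0.52,-0.01,0,1, 0,0,0,0.62,-0.01,0,1, 0,0,0,0.62,-0.01,0,1]'
python3 - <<'E'
from h import *
from station import manip
st=manip.state();print(delta(st,tgt(.0,0,.0007),Mt),st["moment"])
E
```

```text
t: 8.95
tcp_pos: [0.5072, 0.2145, 0.1707]
orientation: [0.448, 0.388, 0.773, -0.224]
wrist_force: [0.3, 0.5, -1.7]
width: 0.128
(array([ 0.0002,  0.0004, -0.0003]), array([ 0.292, -0.002,  0.002]), np.float64(0.2)) [-0.61401381 -0.47167329  0.02351861]
```

```bash
python3 -m jog '[0,0,0,0.06,0,0,1, 0,0,0,0.12,0,0,1, 0,0,0,0.18,0,0,1, 0,0,0,0.22,0,0,1, 0,0,0,0.24,0,0,1, 0,0,0,0.24,0,0,1]'
python3 - <<'E'
from h import *
from station import manip
st=manip.state();print(delta(st,tgt(.0,0,.0007),Mt),st["moment"])
E
```

```text
t: 9.7
tcp_pos: [0.5001, 0.2241, 0.1498]
orientation: [0.448, 0.388, 0.773, -0.224]
wrist_force: [0.6, 0.4, -2.0]
width: 0.132
(array([ 0.0002,  0.0004, -0.0003]), array([ 0.051, -0.002,  0.001]), np.float64(0.2)) [-0.64018289 -0.49569507 -0.01203753]
```

Free slide so far; now feel for the floor in small steps.

```bash
for i in 1; do python3 -m jog '[0,0,0,0.02,0,0,1, 0,0,0,0.04,0,0,1, 0,0,0,0.04,0,0,1]'; python3 -m jog '[0,0,0,0.01,0,0,1, 0,0,0,0.02,0,0,1, 0,0,0,0.02,0,0,1]'; done
```

```text
t: 10.07
tcp_pos: [0.4988, 0.2258, 0.1462]
orientation: [0.448, 0.388, 0.773, -0.224]
wrist_force: [1.1, -0.0, -2.4]
width: 0.131
t: 10.45
tcp_pos: [0.4988, 0.2258, 0.1454]
orientation: [0.449, 0.389, 0.773, -0.224]
wrist_force: [0.5, -4.6, 8.1]
width: 0.128
```

```bash
python3 -m jog '[0,0,0,0.01,0,0,1, 0,0,0,0.02,0,0,1, 0,0,0,0.02,0,0,1]'
python3 - <<'E'
from h import *
from station import manip
st=manip.state();print(delta(st,tgt(.0,0,.0007),Mt),st["moment"],(st["tcp_pos"]-Fp)@sz-L)
s=manip.snapshot("scene"); cv2.imwrite("pics/s9.png",s["frame"]);pickle.dump(s,open("s9.pkl","wb"));crop(s,150,150,320,340,3,"pics/s9c.png")
s=manip.snapshot("wrist"); cv2.imwrite("pics/w9.png",s["frame"]);pickle.dump(s,open("w9.pkl","wb"))
crop(s,270,100,400,300,3,"pics/w9c.png")
E
```

```text
t: 10.82
tcp_pos: [0.4989, 0.2256, 0.1452]
orientation: [0.449, 0.389, 0.773, -0.223]
wrist_force: [0.4, -6.8, 14.5]
width: 0.129
(array([ 0.0001,  0.0005, -0.0007]), array([ 0.002, -0.002, -0.005]), np.float64(0.3)) [-0.34932732  0.77576222  0.55621646] 0.00015709106744510315
```

View pics/s9c.png

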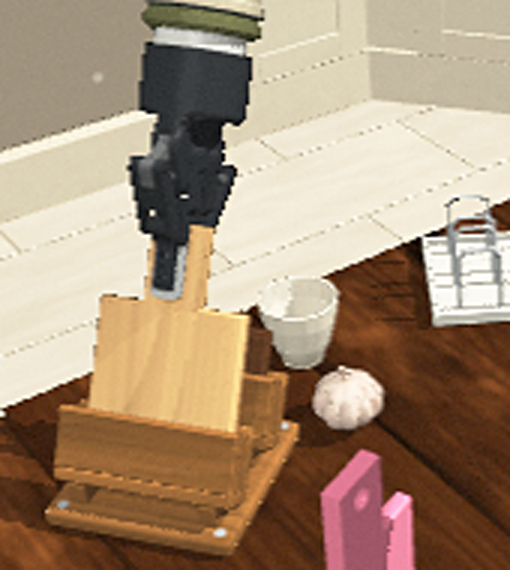

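View pics/w9c.png

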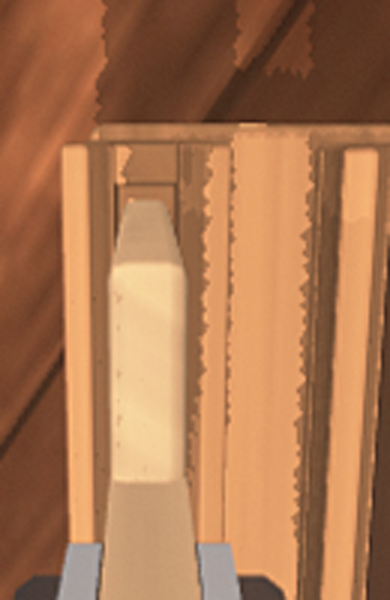

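```bash
python3 -m jog '[0,0,0,-0.01,0,0,1, 0,0,0,-0.01,0,0,0.9, 0,0,0,-0.01,0,0,0.8, 0,0,0,-0.01,0,0,0.7, 0,0,0,-0.01,0,0,0.6, 0,0,0,-0.01,0,0,0.5, 0,0,0,-0.01,0,0,0.4, 0,0,0,-0.01,0,0,0.2, 0,0,0,-0.01,0,0,0, 0,0,0,-0.01,0,0,0, 0,0,0,-0.01,0,0,0]' 20
python3 - <<'E'
from h import *
from station import manip
s=manip.snapshot("wrist"); cv2.imwrite("pics/w10.png",s["frame"]);pickle.dump(s,open("w10.pkl","wb"))
E
```

```text
t: 12.3
tcp_pos: [0.4992, 0.2253, 0.1461]
orientation: [0.449, 0.389, 0.773, -0.223]
wrist_force: [0.6, 0.0, -0.3]
width: 1.0
```

View pics/w10.png

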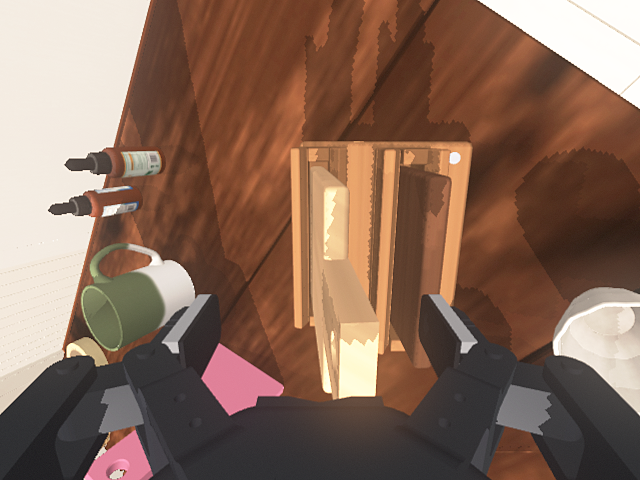

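```bash
python3 -m jog '[0,0,0,-0.2,0,0,0, 0,0,0,-0.5,0,0,0, 0,0,0,-1,0,0,0, 0,0,0,-1,0,0,0, 0,0,0,-1,0,0,0]'; python3 -m jog '[0,0,0,-0.8,0,0,0, 0,0,0,-0.8,0,0,0, 0,0,0,-0.8,0,0,0, 0,0,0,-0.8,0,0,0, 0,0,0,-0.8,0,0,0]'
python3 - <<'E'
from h import *
from station import manip
np.set_printoptions(suppress=True,precision=4)
for n in("scene","wrist","side"):
    s=manip.snapshot(n); cv2.imwrite(f"pics/{n}11.png",s["frame"]);pickle.dump(s,open(n+"11.pkl","wb"))
crop(load("scene11"),150,130,370,340,2.8,"pics/s11c.png")
# wrist: board top face fit and its end
for n in("wrist11","scene11"):
    W=cloud(load(n));A=(W-Fp)@np.c_[sx,yd,sz]
    m=(abs(A[...,1])<.065)&(A[...,0]>-.012)&(A[...,0]<.03)&(A[...,2]>.055)&(A[...,2]<.2)
    Q=A[m]*1000;print(n,len(Q),"z top pct",np.percentile(Q[:,2],[95,99,99.8]),"y",np.percentile(Q[:,1],[.5,99.5]))
    # left face
    f=Q[(Q[:,2]>60)&(Q[:,2]<115)];B=np.c_[f[:,2],np.ones(len(f))]
    for _ in range(4):
        k=np.linalg.lstsq(B,f[:,0],rcond=None)[0];r=f[:,0]-B@k;keep=abs(r)<max(1.5*r.std(),1);f=f[keep];B=B[keep]
    print("face x = k z + c",k,"tilt deg",np.degrees(np.arctan(k[0])),r.std(),len(f))
E
```

```text
t: 12.98
tcp_pos: [0.5285, 0.1849, 0.2333]
orientation: [0.449, 0.39, 0.773, -0.223]
wrist_force: [0.7, 0.4, -0.4]
width: 0.998
t: 13.6
tcp_pos: [0.551, 0.1537, 0.3014]
orientation: [0.448, 0.389, 0.773, -0.224]
wrist_force: [-0.5, 0.3, -0.2]
width: 0.996
wrist11 2257 z top pct [180.965  181.5692 181.9605] y [-55.7835  51.9666]
face x = k z + c [ 0.0761 -7.145 ] tilt deg 4.353573565538904 0.1176074402639542 391
scene11 2168 z top pct [169.9036 178.9901 180.8288] y [-55.8857  52.3074]
face x = k z + c [ 0.0727 -6.871 ] tilt deg 4.160227591911011 0.8219647870664438 709
```

View pics/s11c.png

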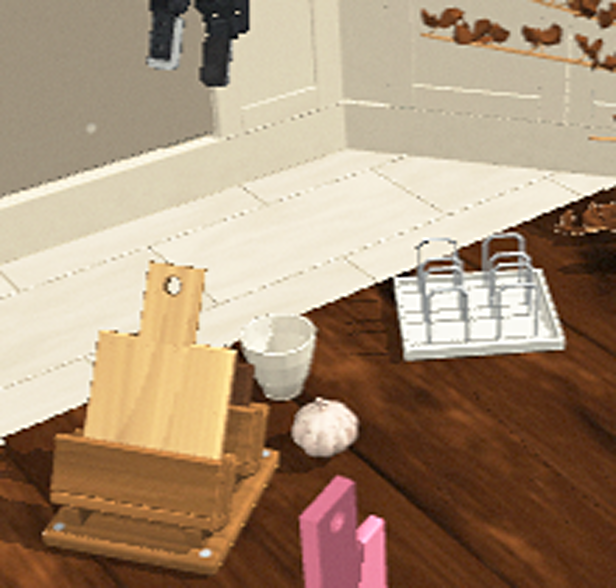

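View pics/wrist11.png

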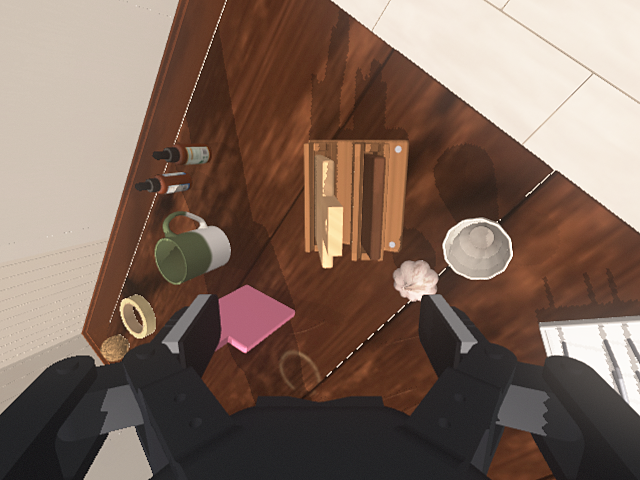

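Run:
```python
from h import *
from station import manip
a,b=load("side0"),load("side11")
for n,(x,y,w,h) in dict(bottle=(425,345,40,65),cup=(350,212,32,40),garlic=(315,228,28,26)).items():
    print(n,cv2.absdiff(a["frame"],b["frame"])[y:y+h,x:x+w].mean())
a,b=load("scene0"),load("scene11")
for n,(x,y,w,h) in dict(cup=(236,240,28,34),garlic=(252,270,28,26),smallb=(190,253,50,20)).items():
    print(n,cv2.absdiff(a["frame"],b["frame"])[y:y+h,x:x+w].mean())
print(manip.state()["wrist_force"],manip.state()["joint_vel"].round(3))
manip.close_job()
```

```text
bottle 2.271025641025641
cup 4.441666666666666
garlic 3.284340659340659
cup 9.04656862745098
garlic 2.723901098901099
smallb 96.77233333333334
[ 0.70215835  0.46033479 -0.2884224 ] [ 0.002 -0.004  0.003 -0.005  0.001  0.001 -0.001]
the job is handed in; nothing more can be done
```

I lifted the wooden paddle board out of the drainer and guided it by hand into the rack's empty (left) slot. It is seated on the slot floor with the handle up. I then let go, backed the gripper about 18 cm clear, and handed the job in at about 14 s.

- **Seating:** The board touched the floor within about 0.2 mm of where I expected it, with a light press of about 15 N. After release, its top edge measures about 181 mm out from the slot floor, which matches the board's full height.
- **Lean:** Once released, the board tipped about 4° further than the slot's 30°. That fits the 2.5 mm of play in the slot, and the small board leans about 4° past its slot in the same way. So the board is not exactly parallel to the slot.
- **Along the slot:** It sits about 1–2 mm off centre, within the 3 mm of play on each side.
- **Cup, garlic and bottle:** Comparing before and after pictures shows only slight differences, largest on the cup, where I take them to be lighting and shadow.
- **Small board:** That same picture comparison is no use here, because the paddle board now hides it in the scene view. The last wrist picture shows it still in its slot.

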